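Shut the draft shield and tare the balance

ROBOT

A 6-joint arm with a two-finger parallel gripper is mounted at the origin on a cart in front of the work surface, level with it; the furniture and walls round the work are solid. World frame = base frame: x ahead of the robot, y to its left, z up, the work surface at z = 0. Lengths are in mm, angles in rad, forces in N, time in s.
With the tool pointing down it reaches from about 275 to 750 mm from the base axis. Payload 10.2 kg.
Tool frame: the origin (TCP) lies midway between the tips of the shut fingers; the grasp point (between the pads) lies 19 mm behind it; z points along the fingers, y is the line along which they close (so a half turn about z gives the same grasp; the last joint's range is limited). The gripper opens to 85 mm and grips with 20 to 120 N. Pads are 22 mm wide; open, the fingers measure 114 mm over their backs; the gripper's body (76 mm by 85 mm) begins 54 mm behind the grasp point. The pads swing forward as they close: fully open they stand 13 mm farther back than shut.
Start: joints at [0.988, 0.313, 1.498, -0, 1.331, -0.223], TCP at [184.859, 491.384, 231.294] pointing down, gripper open.
Joint ranges: [-2.94, 2.94], [-0.97, 2.17], [0.19, 2.56], [-1.23, 4.37], [0.02, 3.11], [-2.88, 2.88]. Speed limits (rad/s): [2.39, 2.39, 3.01, 3.14, 3.14, 3.14].

INTERFACE

Orientations are given as a unit quaternion [w, x, y, z].
In Python, from rig import ctrl gives the robot as it stands.
- The arm moves only by the tool send_rows, never from a script. Its argument "targets" is a list of rows, each a list of 7 numbers: the closure, from -1 (fully open) to 1 (shut), so that 0 is half open, then the shift along the tool's x, y, z in m, then the turn, a rotation vector about the tool's x, y, z in rad. In form: [[claw, dx, dy, dz, ax, ay, az], ...]. A call has exactly 10 rows; each row shifts and turns the commanded pose from where the row before left it, along the tool's axes as they then stand; what a row does not reach is not made up. A row lasts 1/8 s, in which the tool goes at most 62.5 mm and 10.7 degrees, less where a joint would pass 70% of its speed; a pose out of reach is approached as far as the arm can. A call with a gripper value outside its range is refused whole. The fingers move at their own pace and stop on an object; "squeeze" is the grip in N (left out, the last holds). Time passes only in rows, so rows that do not move let the fingers close, or fill a call up. It gives the time, the measured TCP pose, the force, the opening and the grip force at its end, in the units of the state.
- ctrl.sense(): the state, without advancing time (a new reading comes with each control period).
- ctrl.capture(name): name is "scene" or "top" or "wrist"; returns a dict with "img" (420x560x3 uint8, red, green, blue), "camera_matrix" (3x3 intrinsics, pixels), "R" (3x3) and "t" (3): a world point X has camera coordinates R X + t. Camera axes: x right, y down, z forward; pixel columns grow to the right and rows downward; lengths in mm; the calibration is good to about 2 mm. A picture is of the moment at which its call begins. There is no depth.
- ctrl.finish_job(): hands the job in; it is judged then, once.
Trained networks look in a picture, given as the dict that the camera call returned (one of the last four; its "shot" number tells which), for a name from the list of things; names that differ only in an ending like _2 or _b are one class to them, and where a whole thing is asked for, a point or a joint stands for the part that bears it (a point fixed in the world has none). Each returns a list of dicts, best first, with "score" (0 to 1); they miss things now and then, are a little off and sometimes report something else, mostly with a low value. They report only what shows in the picture. A call takes as long as a camera call. They do not tell look-alikes from the thing itself.
- ctrl.boxes_of(query, picture): "extent" ([left, top, width, height] in pixels, round what is visible of it).
- ctrl.landmark_of(query, picture): "point" ([column, row] in pixels: a listed point, or the origin of a listed thing).
The state is a dict: "time_s": time; "joints": joint angles; "dq": joint speeds; "tau": joint torques, N m; "eef_pos": TCP position; "ee_rot": TCP orientation; "force": force on the tool from outside, world axes, zero at the start; "wrist_torque": the same for the moment, N m; "grip_width": opening from 0.0 (shut) to 1.0 (fully open); "grip_force": force on a finger pad.
Only numpy, scipy, OpenCV 4.12 (cv2) and the standard library are available. Lean on these libraries where they do the work, as an engineer would, in place of code of your own. Each camera call takes 0.05 s, during which the arm holds its last target. There are 200 camera calls.

TASK

Tare the precision balance with the empty crucible on its pan: with the fingertips, gently push the sliding glass lid on top of its draft shield fully shut, then lightly press the long bar key in the middle of the three keys at its front until it goes down, let it come up again and withdraw. Leave the lid shut, do not press the two small round keys, and leave the crucible and the things standing round the balance alone.

Things in the scene. Friction and masses are not known exactly. Their poses are not given: they have to be found in the camera images.
- balance: Fixed white precision balance, 225 long (own x) x 170 wide (own y), housing 56 high. Origin: centre of its footprint on the table; x points from its key side towards its back, y left, z up. In front lies a panel rising 8 degrees to the back, with a row of three keys at x = -92 mm and a flat dark display behind them (x -71 to -37 mm).
- shield_front (a point): Middle of the top of the front bar of the draft shield, a clear glass box on the balance behind its panel (balance x -34 to 109 mm, y -76 to 76 mm); this bar and the side rails of the shield are 162 above the table. The lid shuts against this bar.
- lid (a joint): Opening of the sliding lid of the draft shield in m: 0 = shut against the front bar, up to 0.105 = slid back (towards the balance's +x). Starts 0.06 to 0.095 open. It slides level with about 1.2 N of friction and stays where it is left; it cannot be lifted off. Clear plate 130 x 132 x 4 with its upper face 161 above the table.
- lid_bar (a point): Centre of the top of the upright grey bar on the lid, 60 wide (balance y), 10 thick (balance x), standing 17 mm above the lid plate (top 178 above the table); moves with the lid. Behind it (balance +x) lies at least 100 mm of bare lid plate. At balance x = -10.5 mm when the lid is shut.
- tare_key (a joint): How far the long bar key in the middle is pressed, in m, along its axis (8 degrees off vertical, the top leaning to the front): 0 = up, 0.003 = fully down, counts as pressed from 0.0015. A spring: 1 N starts it, 3.4 N holds it fully down, and it comes up by itself.
- tare_key_top (a point): Centre of the upper face of the long bar key (46 wide along balance y, 16 along balance x), 6 mm above the panel and about 53 above the table; 59 mm in front of the shield's front face.
- left_key (a joint): How far the small round key on the left (14 diameter, centre 54 mm to balance +y of the bar key) is pressed, m; to be left alone.
- right_key (a joint): The same for the small round key on the right (54 mm to balance -y); to be left alone.
- pan_centre (a point): Centre of the top of the round steel pan (90 diameter) inside the shield, 68 above the table, at balance x = 37.5 mm.
- crucible: Small empty porcelain crucible (open white cup), 52 diameter at the rim, 40 high, standing loose on the pan; its rim is 49 mm under the lid. Origin: centre of its underside.
- bottle: Glass bottle with screw cap, 47 diameter, 98 high, standing beside the balance. Origin: centre of its underside.
- buffer_bottle: White plastic bottle with screw cap, 47 diameter, 94 high, standing beside the balance. Origin: centre of its underside.
- petri: Petri dish, 60 diameter, 15 high, beside the balance. Origin: centre of its underside.
- tweezers: Steel tweezers, 127 long (own y) x 12 x 8, lying in front of the balance. Origin: centre of the underside.
Mind the look-alikes: they are no part of the job. There is more than one size of the crucible; the one meant has the size given above.

How it is judged:
By the outcome, as a careful person would: the job done as asked, in the order asked, and still so for the second after the job is handed in, with the robot touching nothing.
It also fails if it takes over 50 s, if anything falls off the work surface, if the arm or the gripper's body presses on something with over 40 N, if the wrist force passes 120 N, or if a joint passes its speed limit or range.

## Working session

There is one attempt and no reset: what is moved stays moved. The work goes in short steps, Python scripts to look and compute and a tool call to move; the robot and the scene stay as the last step left them, time stands still between calls to the robot, and variables do not carry over. Pictures are saved under pics/ and viewed, at most 10 in all, crops included, and the job is handed in when it is done.

Besides the shell and the picture viewer there is one more tool, called after "Emit:" as name(argument=value, ...) on one line, values as JSON. send_rows: Moves the arm, as the interface text tells. Its arguments: {"type":"object","properties":{"targets":{"type":"array"},"squeeze":{"type":"number"}},"required":["targets"]}

```bash
mkdir -p pics
cat > h.py <<'E'
import numpy as np, cv2
from rig import ctrl
def snap(n,f=None):
    p=ctrl.capture(n)
    if f: cv2.imwrite('pics/'+f,cv2.cvtColor(p['img'],cv2.COLOR_RGB2BGR))
    return p
def onz(p,uv,z):
    K=np.array(p['camera_matrix']);R=np.array(p['R']);t=np.array(p['t'])
    d=R.T@np.linalg.solve(K,[uv[0],uv[1],1.]);c=-R.T@t
    return c+d*(z-c[2])/d[2]
def proj(p,X):
    v=np.array(p['camera_matrix'])@(np.array(p['R'])@np.array(X)+np.array(p['t']));return v[:2]/v[2]
E
python3 - <<'E'
from h import *
s=ctrl.sense();print(s['eef_pos'],s['ee_rot'],s['force'])
Z=dict(shield_front=162,lid_bar=178,tare_key_top=53,pan_centre=68,balance=0)
ims=[]
for n in ['scene','top']:
    p=snap(n);ims.append(p['img']); print(n,'cam',-np.array(p['R']).T@p['t'])
    cv2.imwrite(f'pics/{n}1.png',cv2.cvtColor(p['img'],cv2.COLOR_RGB2BGR))
    for q,z in Z.items():
        for r in ctrl.landmark_of(q,p)[:2]: print(q,np.round(r['point'],1),round(r['score'],2),onz(p,r['point'],z).round(1))
E
```

```text
[184.71918215 491.16517609 230.72806478] [-2.44237288e-04  1.78931127e-01  9.83861394e-01 -5.91097126e-04] [-0.48990845  0.35231568 -0.17006592]
scene cam [ 35.96966461 386.45041352 812.51530134]
shield_front [314.9 191.1] 0.95 [ 514.3 -172.6  162. ]
tare_key_top [322.  245.1] 0.67 [ 464.8 -150.3   53. ]
pan_centre [297.7 201. ] 0.56 [ 587.3 -199.6   68. ]
balance [302.1 234.4] 0.89 [ 549.7 -178.9    0. ]
balance [311.3 191.1] 0.49 [ 639.9 -305.1    0. ]
top cam [ 469.90598808 -113.68982172 1249.01518359]
shield_front [294.  217.6] 0.71 [ 522.4 -172.5  162. ]
lid_bar [302.1 176.8] 0.83 [ 624.6 -195.2  178. ]
tare_key_top [286.9 239. ] 0.56 [ 468.2 -156.8   53. ]
pan_centre [301.4 200.3] 0.7 [ 574.6 -199.6   68. ]
balance [297.4 208.2] 0.55 [ 557.6 -192.1    0. ]
```

View pics/scene1.png

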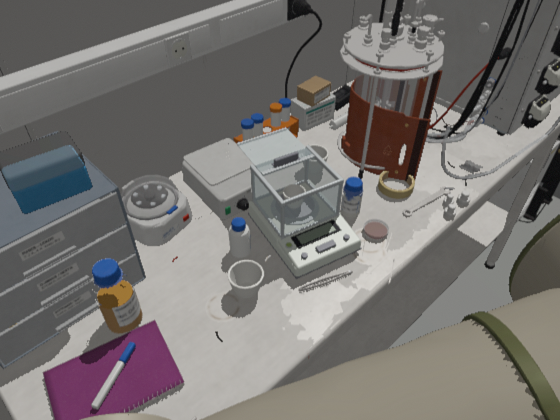

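View pics/top1.png

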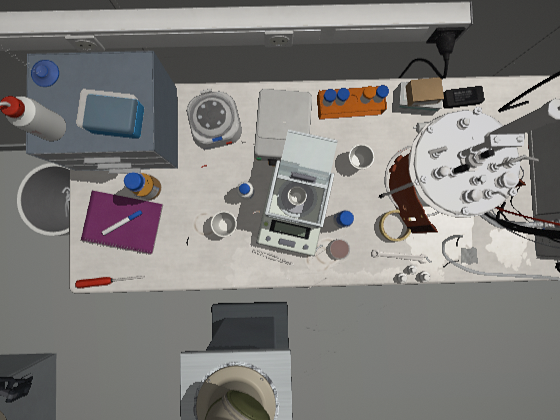

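The scene picture shows the balance with keys near (320,245) and the lid bar at about (288,158), slid back. In the top view the lid bar is at (302,177), the bar key at (288,240) and the crucible on the pan at (296,197). The large beaker-like cups at (222,224) and (360,157) are look-alikes and stand clear of the work. I'm moving nearer with the fingers shut.

Emit:
send_rows(targets=[[1, -0.044, -0.0316, -0.01, 0, 0, 0], [1, -0.044, -0.0316, -0.01, 0, 0, 0], [1, -0.044, -0.0316, -0.01, 0, 0, 0], [1, -0.044, -0.0316, -0.01, 0, 0, 0], [1, -0.044, -0.0316, -0.01, 0, 0, 0], [1, -0.044, -0.0316, -0.01, 0, 0, 0], [1, -0.044, -0.0316, -0.01, 0, 0, 0], [1, -0.044, -0.0316, -0.01, 0, 0, 0], [1, -0.044, -0.0316, -0.01, 0, 0, 0], [1, -0.044, -0.0316, -0.01, 0, 0, 0]])

```text
time_s: 1.85
eef_pos: [486.1, 39.0, 331.8]
ee_rot: [0.0, 0.179, 0.984, 0.0]
force: [0.3, 1.0, -1.2]
grip_width: 0.001
grip_force: 0.0
```

Emit:
send_rows(targets=[[1, -0.0166, -0.0362, 0, 0, 0, 0], [1, -0.0166, -0.0362, 0, 0, 0, 0], [1, -0.0166, -0.0362, 0, 0, 0, 0], [1, -0.0166, -0.0362, 0, 0, 0, 0], [1, -0.0166, -0.0362, 0, 0, 0, 0], [1, 0, 0, 0, 0, 0, 0], [1, 0, 0, 0, 0, 0, 0], [1, 0, 0, 0, 0, 0, 0], [1, 0, 0, 0, 0, 0, 0], [1, 0, 0, 0, 0, 0, 0]])

```text
time_s: 3.1
eef_pos: [499.4, -157.5, 331.4]
ee_rot: [0.0, 0.179, 0.984, -0.0]
force: [-0.1, 0.4, -0.7]
grip_width: 0.004
grip_force: 0.0
```

Run:
```python
from h import *
s=ctrl.sense();print(s['eef_pos'],s['ee_rot'],s['joints'])
Z=dict(shield_front=162,lid_bar=178,tare_key_top=53,pan_centre=68,left_key=53,right_key=53)
p=snap('wrist','w1.png');print('cam',-np.array(p['R']).T@p['t'])
for q,z in Z.items():
  for r in ctrl.landmark_of(q,p)[:2]: print(q,np.round(r['point'],1),round(r['score'],2),onz(p,r['point'],z).round(1))
```

```text
[ 499.42801981 -157.52548138  331.39346296] [ 7.79330868e-05  1.78611606e-01  9.83919655e-01 -2.38157451e-05] [-5.29488422e-01  2.60473010e-01  1.30957286e+00  8.68832768e-06
  1.57138403e+00 -1.74113437e+00]
cam [ 433.09700172 -131.66856482  474.30000445]
shield_front [273.  211.5] 0.9 [ 515.9 -170.1  162. ]
shield_front [372.8 206.2] 0.43 [547.8 -68.6 162. ]
tare_key_top [270.4 146.5] 0.84 [ 457.6 -153.9   53. ]
pan_centre [278.3 238.7] 0.93 [ 581.3 -189.    68. ]Traceback (most recent call last):
  File "<stdin>", line 6, in <module>
ValueError: it knows: balance, bottle, buffer_bottle, crucible, lid_bar, pan_centre, petri, shield_front, tare_key_top, tweezers
```

View pics/w1.png

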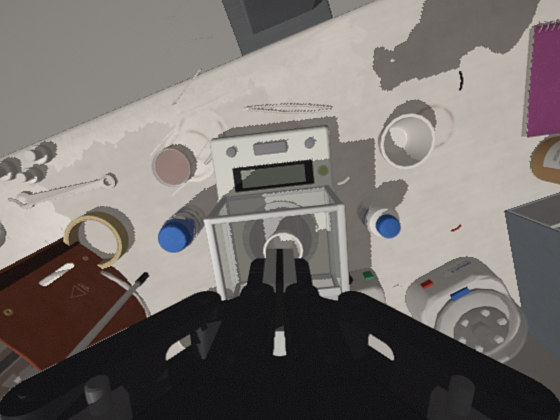

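The wrist view shows the bar key at (270,147), the dark display behind it, the shield's front bar at (273,205) and the crucible at (283,243). The lid bar is hidden by the fingers. The balance yaw comes out at about -15.6°. Next I move to behind the bar and align.

Emit:
send_rows(targets=[[1, -0.0286, 0.0012, 0.0135, 0, 0, 0], [1, -0.0286, 0.0012, 0.0135, 0, 0, 0], [1, -0.0286, 0.0012, 0.0135, 0, 0, 0], [1, -0.0286, 0.0012, 0.0135, 0, 0, 0], [1, -0.0286, 0.0012, 0.0135, 0, 0, 0], [1, -0.0286, 0.0012, 0.0135, 0, 0, 0], [1, 0, 0, 0, 0, 0, -0.087], [1, 0, 0, 0, 0, 0, 0], [1, 0, 0, 0, 0, 0, 0], [1, 0, 0, 0, 0, 0, 0]])

```text
time_s: 4.6
eef_pos: [662.4, -211.6, 250.8]
ee_rot: [0.0, 0.136, 0.991, -0.0]
force: [-0.2, -0.1, 0.1]
grip_width: 0.002
grip_force: 0.0
```

Run:
```python
from h import *
s=ctrl.sense();print(s['eef_pos'],s['ee_rot'],s['joints'],s['force'])
Z=dict(shield_front=162,lid_bar=178,tare_key_top=53,pan_centre=68)
p=snap('wrist','w2.png');print('cam',-np.array(p['R']).T@p['t'])
for q,z in Z.items():
  for r in ctrl.landmark_of(q,p)[:2]: print(q,np.round(r['point'],1),round(r['score'],2),onz(p,r['point'],z).round(1))
```

```text
[ 662.42117964 -211.57551466  250.8006272 ] [ 2.85887046e-04  1.36413188e-01  9.90651980e-01 -1.24346664e-04] [-4.77174011e-01  7.12625916e-01  8.28754665e-01 -4.35877410e-05
  1.59959008e+00 -1.77429190e+00] [-0.22838138 -0.11647506  0.0779377 ]
cam [ 594.17283314 -191.39077039  393.66178762]
shield_front [279.   0.] 0.71 [ 519.  -170.5  162. ]
shield_front [400.2  98.9] 0.21 [ 601.8 -103.6  162. ]
lid_bar [282.5 172.6] 0.58 [ 627.6 -198.5  178. ]
lid_bar [161.7  93. ] 0.54 [ 554.7 -261.5  178. ]
tare_key_top [279.4  81.6] 0.7 [ 554.6 -180.3   53. ]
pan_centre [400.6 101.2] 0.42 [607.1 -67.9  68. ]
```

View pics/w2.png

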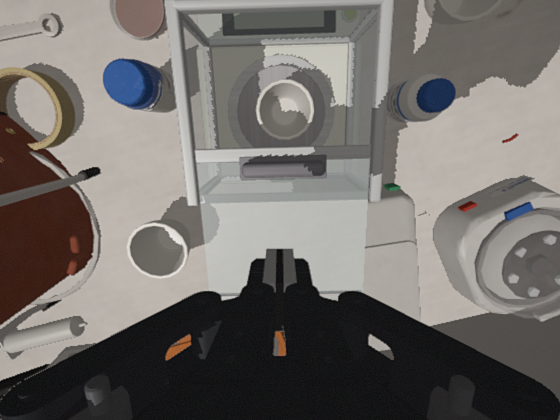

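The lid bar is at about (283,168) in this view, just in front of the fingers, with the open half of the shield and the crucible (285,105) ahead of it. The bar centre is at about (627,-198), so the lid is about 94 mm open. The gap to the fingers is about 21 mm. I'm descending behind it.

Emit:
send_rows(targets=[[1, 0, 0, 0.016, 0, 0, 0], [1, 0, 0, 0.016, 0, 0, 0], [1, 0, 0, 0.016, 0, 0, 0], [1, 0, 0, 0.012, 0, 0, 0], [1, 0, 0, 0.008, 0, 0, 0], [1, 0, 0, 0.006, 0, 0, 0], [1, 0, 0, 0.004, 0, 0, 0], [1, 0, 0, 0.004, 0, 0, 0], [1, 0, 0, 0, 0, 0, 0], [1, 0, 0, 0, 0, 0, 0]])

```text
time_s: 6.1
eef_pos: [662.6, -211.7, 168.6]
ee_rot: [0.0, 0.136, 0.991, -0.0]
force: [-0.2, 1.0, -0.3]
grip_width: 0.002
grip_force: 0.0
```

Run:
```python
from h import *
p=snap('wrist','w3.png')
```

```text
(no output)
```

View pics/w3.png

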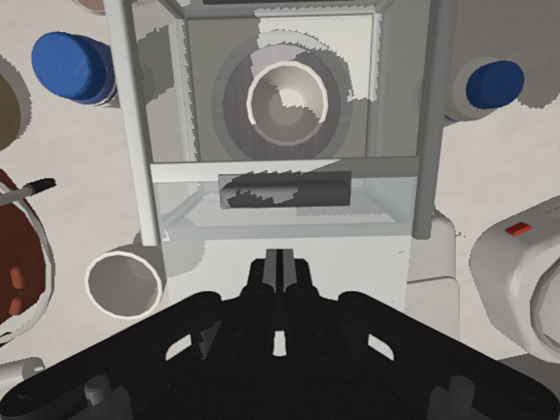

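The bar spans (220-350, 172-208) and the shut fingertips are at (280,252) behind it, roughly centred, with no contact yet. I'm starting the push.

Emit:
send_rows(targets=[[1, 0.006, 0, 0, 0, 0, 0], [1, 0.008, 0, 0, 0, 0, 0], [1, 0.006, 0, 0, 0, 0, 0], [1, 0.008, 0, 0, 0, 0, 0], [1, 0.01, 0, 0, 0, 0, 0], [1, 0.01, 0, 0, 0, 0, 0], [1, 0.01, 0, 0, 0, 0, 0], [1, 0.01, 0, 0, 0, 0, 0], [1, 0.01, 0, 0, 0, 0, 0], [1, 0.01, 0, 0, 0, 0, 0]])

```text
time_s: 7.4
eef_pos: [577.2, -187.8, 168.4]
ee_rot: [0.0, 0.136, 0.991, -0.0]
force: [1.4, -1.4, 0.5]
grip_width: -0.001
grip_force: 0.8
```

Run:
```python
from h import *
s=ctrl.sense();print(s['eef_pos'],s['force'])
p=snap('wrist','w4.png')
for q,z in dict(lid_bar=178,shield_front=162,pan_centre=68).items():
  for r in ctrl.landmark_of(q,p)[:2]: print(q,np.round(r['point'],1),round(r['score'],2),onz(p,r['point'],z).round(1))
```

```text
[ 577.21007942 -187.78779977  168.42363434] [ 1.35880249 -1.44673948  0.50072717]
lid_bar [282.2 245.7] 0.63 [ 563.  -181.4  178. ]
shield_front [277.1 144.1] 0.93 [ 518.1 -171.4  162. ]
shield_front [419.6 186.7] 0.74 [ 557.4 -108.5  162. ]
```

View pics/w4.png

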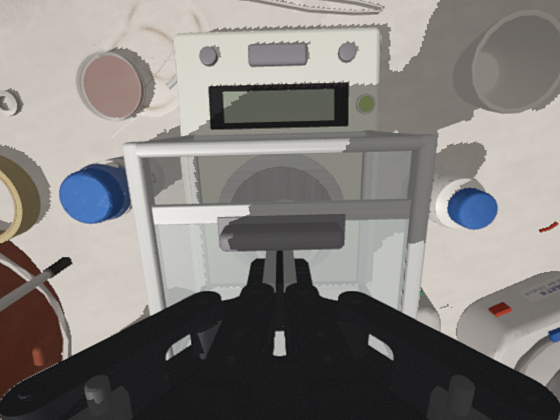

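The bar at (282,235) rests against the fingertips at a push of about 2 N. The front edge of the lid is at row 212 and the front bar at row 147. About 25 mm remain, so I'm going slower.

Emit:
send_rows(targets=[[1, 0.004, 0, 0, 0, 0, 0], [1, 0.004, 0, 0, 0, 0, 0], [1, 0.004, 0, 0, 0, 0, 0], [1, 0.003, 0, 0, 0, 0, 0], [1, 0.002, 0, 0, 0, 0, 0], [1, 0.002, 0, 0, 0, 0, 0], [1, 0.002, 0, 0, 0, 0, 0], [1, 0.001, 0, 0, 0, 0, 0], [1, 0.001, 0, 0, 0, 0, 0], [1, 0, 0, 0, 0, 0, 0]])

```text
time_s: 8.85
eef_pos: [555.5, -181.6, 168.3]
ee_rot: [-0.0, 0.136, 0.991, 0.0]
force: [0.2, -0.3, 0.4]
grip_width: 0.001
grip_force: 0.3
```

Emit:
send_rows(targets=[[1, 0.0005, 0, 0, 0, 0, 0], [1, 0.0005, 0, 0, 0, 0, 0], [1, 0.0005, 0, 0, 0, 0, 0], [1, 0.0005, 0, 0, 0, 0, 0], [1, 0.0005, 0, 0, 0, 0, 0], [1, 0.0005, 0, 0, 0, 0, 0], [1, 0.0005, 0, 0, 0, 0, 0], [1, 0.0005, 0, 0, 0, 0, 0], [1, 0, 0, 0, 0, 0, 0], [1, 0, 0, 0, 0, 0, 0]])

```text
time_s: 10.1
eef_pos: [554.2, -181.3, 168.6]
ee_rot: [0.004, 0.136, 0.991, -0.001]
force: [16.5, -3.8, -7.0]
grip_width: 0.001
grip_force: 8.5
```

Run:
```python
from h import *
p=snap('wrist')
i=cv2.cvtColor(p['img'],cv2.COLOR_RGB2BGR)[110:310,120:440]
cv2.imwrite('pics/w5.png',cv2.resize(i,None,fx=2.4,fy=2.4))
```

```text
(no output)
```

View pics/w5.png

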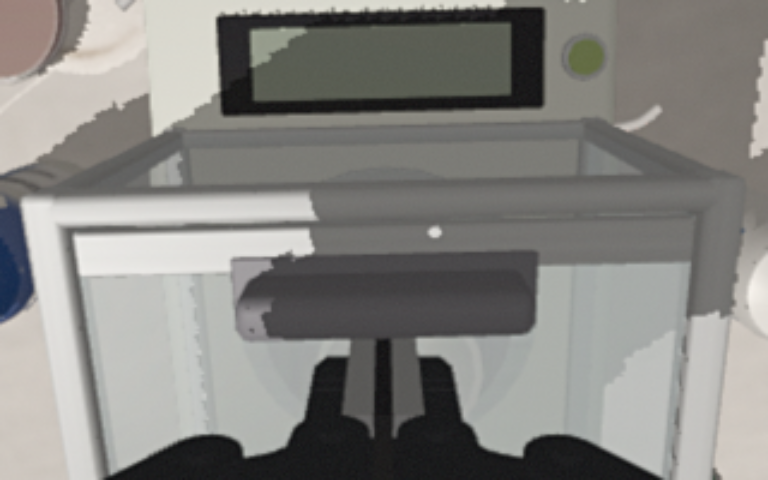

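The force rose to 16.5 N against a hard stop. The crop shows the lid's front edge (row ~228) flush against the front bar, so the lid is shut. I'm backing off the bar, rising, and going over to the key.

Emit:
send_rows(targets=[[1, -0.005, 0, 0, 0, 0, 0], [1, -0.006, 0, 0, 0, 0, 0], [1, 0, 0, -0.015, 0, 0, 0], [1, 0, 0, -0.015, 0, 0, 0], [1, 0, 0, -0.015, 0, 0, 0], [1, 0, 0, -0.015, 0, 0, 0], [1, 0.027, 0, 0, 0, 0, 0], [1, 0.027, 0, 0, 0, 0, 0], [1, 0.027, 0, 0, 0, 0, 0], [1, 0.025, 0, 0, 0, 0, 0]])

```text
time_s: 11.4
eef_pos: [459.5, -154.8, 229.0]
ee_rot: [0.0, 0.136, 0.991, -0.0]
force: [0.6, 0.4, 0.7]
grip_width: -0.002
grip_force: 0.0
```

Emit:
send_rows(targets=[[1, 0, 0, 0, 0, -0.07, 0], [1, 0, 0, 0, 0, -0.07, 0], [1, 0, 0, 0.02, 0, 0, 0], [1, 0, 0, 0.02, 0, 0, 0], [1, 0, 0, 0.02, 0, 0, 0], [1, 0, 0, 0.02, 0, 0, 0], [1, 0, 0, 0, 0, 0, 0], [1, 0, 0, 0, 0, 0, 0], [1, 0, 0, 0, 0, 0, 0], [1, 0, 0, 0, 0, 0, 0]])

```text
time_s: 12.65
eef_pos: [471.2, -158.1, 149.6]
ee_rot: [0.07, 0.136, 0.988, -0.01]
force: [0.1, 0.5, 0.7]
grip_width: 0.003
grip_force: 0.0
```

Run:
```python
from h import *
from scipy.spatial.transform import Rotation as Ro
s=ctrl.sense();q=np.array(s['ee_rot']);T=np.array(s['eef_pos']);R=Ro.from_quat(np.r_[q[1:],q[0]]).as_matrix()
print(T,R.round(3),s['force'])
p=snap('wrist','w6.png')
for q,z in dict(tare_key_top=53,shield_front=162,lid_bar=178).items():
  for r in ctrl.landmark_of(q,p)[:2]:
    X=onz(p,r['point'],z);print(q,np.round(r['point'],1),round(r['score'],2),X.round(1),'tool',(R.T@(X-T)).round(1))
```

```text
[ 471.18003317 -158.12881882  149.6151586 ] [[-0.954  0.269  0.135]
 [ 0.267  0.963 -0.038]
 [-0.14  -0.    -0.99 ]] [0.13587927 0.45500011 0.68311044]
tare_key_top [277.9 182.8] 0.9 [ 459.4 -155.1   53. ] tool [25.6 -0.2 94. ]
shield_front [280.3 352.6] 0.9 [ 517.3 -169.5  162. ] tool [-48.8   1.5  -5.6]
```

View pics/w6.png

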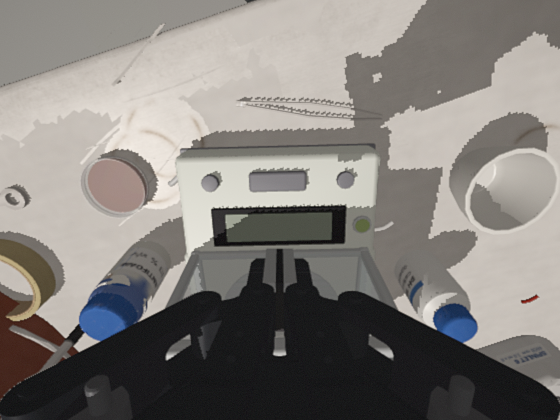

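The bar key is at (278,182), the round keys at (210,183) and (345,180), all unobstructed. In the tool frame the bar key is 25.6 mm along x and 94 mm ahead. I'm centring above it and descending to near it.

Emit:
send_rows(targets=[[1, 0.0256, 0, 0, 0, 0, 0], [1, 0, 0, 0.02, 0, 0, 0], [1, 0, 0, 0.02, 0, 0, 0], [1, 0, 0, 0.02, 0, 0, 0], [1, 0, 0, 0.014, 0, 0, 0], [1, 0, 0, 0.008, 0, 0, 0], [1, 0, 0, 0.004, 0, 0, 0], [1, 0, 0, 0, 0, 0, 0], [1, 0, 0, 0, 0, 0, 0], [1, 0, 0, 0, 0, 0, 0]])

```text
time_s: 14.1
eef_pos: [458.3, -154.5, 60.7]
ee_rot: [0.07, 0.136, 0.988, -0.01]
force: [-0.8, -0.2, -0.3]
grip_width: -0.0
grip_force: 0.0
```

Run:
```python
from h import *
s=ctrl.sense();print(s['eef_pos'],s['force'])
p=snap('wrist')
i=cv2.cvtColor(p['img'],cv2.COLOR_RGB2BGR)[130:330,120:440]
cv2.imwrite('pics/w7.png',cv2.resize(i,None,fx=2.4,fy=2.4))
```

```text
[ 458.3307236  -154.50213785   60.67622619] [-0.77664304 -0.23095377 -0.27930606]
```

View pics/w7.png

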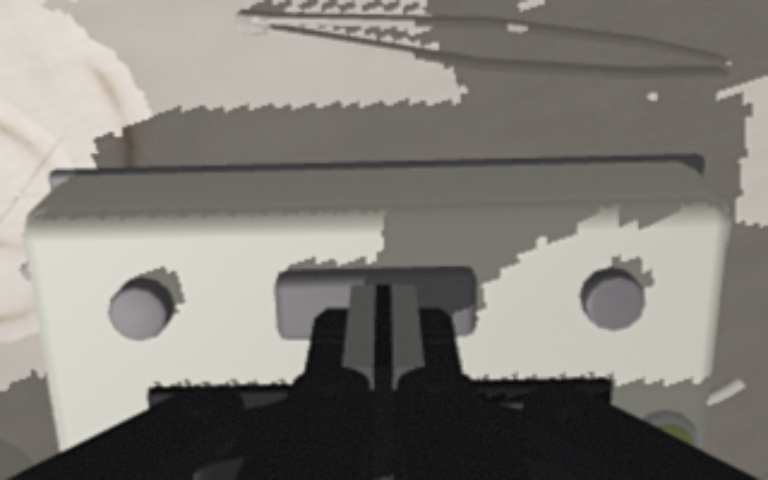

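The fingertips are centred over the bar key, at crop (382,300), and the round keys are well clear at (140,308) and (612,298). I'm lowering onto it.

Emit:
send_rows(targets=[[1, 0, 0, 0.002, 0, 0, 0], [1, 0, 0, 0.002, 0, 0, 0], [1, 0, 0, 0.001, 0, 0, 0], [1, 0, 0, 0.001, 0, 0, 0], [1, 0, 0, 0.0005, 0, 0, 0], [1, 0, 0, 0.0005, 0, 0, 0], [1, 0, 0, 0.0005, 0, 0, 0], [1, 0, 0, 0.0005, 0, 0, 0], [1, 0, 0, 0, 0, 0, 0], [1, 0, 0, 0, 0, 0, 0]])

```text
time_s: 15.4
eef_pos: [459.3, -154.8, 52.5]
ee_rot: [0.069, 0.136, 0.988, -0.01]
force: [0.2, 0.7, 0.7]
grip_width: -0.002
grip_force: 0.6
```

Emit:
send_rows(targets=[[1, 0, 0, 0.0005, 0, 0, 0], [1, 0, 0, 0.0005, 0, 0, 0], [1, 0, 0, 0.0005, 0, 0, 0], [1, 0, 0, 0.0005, 0, 0, 0], [1, 0, 0, 0, 0, 0, 0], [1, 0, 0, 0, 0, 0, 0], [1, 0, 0, 0, 0, 0, 0], [1, 0, 0, 0, 0, 0, 0], [1, 0, 0, 0, 0, 0, 0], [1, 0, 0, 0, 0, 0, 0]])

```text
time_s: 16.65
eef_pos: [459.6, -154.8, 50.4]
ee_rot: [0.069, 0.136, 0.988, -0.01]
force: [-0.7, 0.9, 2.1]
grip_width: 0.006
grip_force: 1.4
```

Run:
```python
from h import *
for k in range(4):
    p=snap('wrist');s=ctrl.sense();print(s['eef_pos'].round(2) if hasattr(s['eef_pos'],'round') else s['eef_pos'],np.round(s['force'],2))
```

```text
[ 459.55 -154.8    50.47] [-0.79  0.66  3.35]
[ 459.57 -154.84   50.46] [0.71 0.39 3.12]
[ 459.56 -154.81   50.46] [-0.82  1.96  2.5 ]
[ 459.56 -154.83   50.47] [-0.72  1.05  2.95]
```

The force is about 2.9 N, so the key is past halfway. I'll press a little more to seat it.

Emit:
send_rows(targets=[[1, 0, 0, 0.0003, 0, 0, 0], [1, 0, 0, 0.0003, 0, 0, 0], [1, 0, 0, 0.0003, 0, 0, 0], [1, 0, 0, 0.0003, 0, 0, 0], [1, 0, 0, 0, 0, 0, 0], [1, 0, 0, 0, 0, 0, 0], [1, 0, 0, 0, 0, 0, 0], [1, 0, 0, 0, 0, 0, 0], [1, 0, 0, 0, 0, 0, 0], [1, 0, 0, 0, 0, 0, 0]])

```text
time_s: 18.1
eef_pos: [459.7, -154.8, 49.7]
ee_rot: [0.069, 0.136, 0.988, -0.01]
force: [-4.6, 1.9, 10.1]
grip_width: 0.002
grip_force: 5.6
```

The force is now 10 N, so the key is at its bottom stop. I'm withdrawing along the tool axis, then up and clear.

Emit:
send_rows(targets=[[1, 0, 0, -0.002, 0, 0, 0], [1, 0, 0, -0.003, 0, 0, 0], [1, 0, 0, -0.01, 0, 0, 0], [1, 0, 0, -0.02, 0, 0, 0], [1, 0, 0, -0.03, 0, 0, 0], [1, 0, 0, -0.04, 0, 0, 0], [1, 0, 0, -0.04, 0, 0, 0], [1, 0, 0, -0.04, 0, 0, 0], [1, 0, 0, 0, 0, 0, 0], [1, 0, 0, 0, 0, 0, 0]])

```text
time_s: 19.35
eef_pos: [434.5, -147.7, 231.9]
ee_rot: [0.069, 0.136, 0.988, -0.009]
force: [0.1, 0.5, -0.2]
grip_width: -0.002
grip_force: 0.0
```

Run:
```python
from h import *
s=ctrl.sense();print(s['eef_pos'],s['force'],s['time_s'])
p=snap('wrist');w=cv2.cvtColor(p['img'],cv2.COLOR_RGB2BGR)
t=snap('scene');i=cv2.cvtColor(t['img'],cv2.COLOR_RGB2BGR)[120:300,180:420]
cv2.imwrite('pics/e.png',np.hstack([cv2.resize(w,(400,300)),cv2.resize(i,(400,300))]))
for r in ctrl.landmark_of('lid_bar',t)[:2]: print(r['point'],r['score'],onz(t,r['point'],178))
```

```text
[ 434.478517   -147.67890303  231.87952661] [ 0.06990772  0.4696917  -0.17776334] 19.35
```

View pics/e.png

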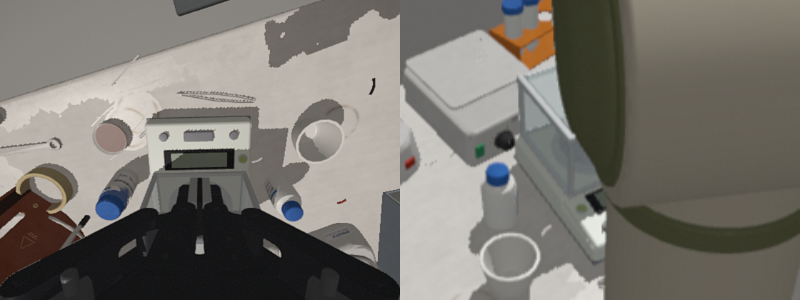

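The wrist half shows the keys up and the surroundings undisturbed. The arm is clear at 232 mm with zero force. In the scene half the arm hides the lid, and nothing has touched it since it was seated. I'm handing in.

```bash
python3 -c "
from rig import ctrl
print(ctrl.finish_job())"
```

```text
the job is handed in; nothing more can be done
None
```

I pushed the lid shut (hard stop at 16.5 N), pressed the bar key to its stop (about 10 N) and released it, then withdrew clear and handed the job in at about 19.5 s; the arm hid the lid in the last pictures, so its final position was not re-checked.

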